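# Hang the tote of wheels on the swing-arm hook

## Robot

A 6-joint arm with a two-finger parallel gripper is mounted at the origin on a cart in front of the work surface, level with it; the furniture and walls round the work are solid. World frame = base frame: x ahead of the robot, y to its left, z up, the work surface at z = 0. Lengths are in m, angles in degrees, forces in N, time in s.
With the tool pointing down it reaches from about 0.275 to 1 m from the base axis. Payload 8.4 kg.
Tool frame: the origin (TCP) lies midway between the tips of the shut fingers; the grasp point (between the pads) lies 19 mm behind it (grip_depth is the distance from the TCP to the grasp point, in m); z points along the fingers, y is the line along which they close (so a half turn about z gives the same grasp; the last joint's range is limited). The gripper opens to 85 mm and grips with 20 to 120 N. Pads are 22 mm wide; open, the fingers measure 114 mm over their backs; the gripper's body (76 mm by 85 mm) begins 54 mm behind the grasp point. The pads swing forward as they close: fully open they stand 13 mm farther back than shut.
Start: joints at [75.264, 20.225, 93.587, -0, 66.188, -0.138], TCP at [0.158, 0.605, 0.231] pointing down, gripper open.
Joint ranges: [-150.9, 150.9], [-52.94, 120.26], [3.33, 152.33], [-74.26, 254.26], [0, 154.13], [-172.89, 172.89]. Speed limits (degrees/s): [127.2, 127.2, 159.86, 180, 180, 180].

## Interface

Orientations are given as a 3x3 rotation matrix whose columns are the frame's x, y, z axes.
In Python, from bench import * gives the robot as it stands. The module is installed in compiled form; this text tells all that it offers.
- The arm moves only by the shell command python3 -m crank 'ROWS' [OPENING] [FORCE]. ROWS is JSON, a list of rows, each a list of 6 numbers: the shift along the tool's x, y, z scaled (see below), then the turn, a rotation vector about the tool's x, y, z scaled (see below). In form: [[dx, dy, dz, ax, ay, az], ...]. A call has 1 to 20 rows; each row is the pose to reach, as a shift and turn from the pose commanded when the call began, along the tool's axes at that moment; what a row does not reach only later rows make up. The controller multiplies each number of a shift by 400 mm and each number of a turn by pi/2 rad. A row lasts 1/12 s, in which the tool goes at most 41.7 mm and 7.16 degrees, less where a joint would pass 70% of its speed; a pose out of reach is approached as far as the arm can. A call with a number of a shift or a turn outside -1 to 1 is refused whole. A call with a gripper value outside its range is refused whole. OPENING is the opening, from -1 (shut) to 1 (fully open), set as the call begins (- or left out, the last holds). The fingers move at their own pace and stop on an object; FORCE is the grip in N (left out, the last holds). Time passes only in rows, so rows that repeat a pose let the fingers close. It gives the time, the measured TCP pose, the force, the opening and the grip force at its end, in the units of the state.
- get_state(): the state, without advancing time (a new reading comes with each control period).
- snapshot(name): name is "scene" or "top"; returns a dict with "image" (420x560x3 uint8, red, green, blue), "fovy" (degrees; the focal length in pixels is half the picture's height over the tangent of half this angle, whatever the lens; pixels are square), "cx", "cy" (the principal point, pixels), "k1" (the pictures are not rectified: a ray, as slopes to the right and down, at radius r is drawn at 1 + k1 r^2 times it, then the intrinsics apply), "pose" (4x4, takes a point from camera to world coordinates). Camera axes: x right, y down, z forward; pixel columns grow to the right and rows downward; lengths in m; the calibration is good to about 2 mm. A picture is of the moment at which its call begins. There is no depth.
- hand_in(): hands the job in; it is judged then, once.
Trained networks look in the newest picture that a camera, given by its name, has taken for a name from the list of things; names that differ only in an ending like _2 or _b are one class to them, and where a whole thing is asked for, a point or a joint stands for the part that bears it (a point fixed in the world has none). Each returns a list of dicts, best first, with "score" (0 to 1); they miss things now and then, are a little off and sometimes report something else, mostly with a low value. They report only what shows in the picture. A call takes as long as a camera call. They do not tell look-alikes from the thing itself.
- trace(camera, label): "region" (420x560 bool, what is visible of it) and "xy" ([column, row] in pixels, amid what is visible of it).
The state is a dict: "time": time; "joints": joint angles; "dq": joint speeds; "joint_efforts": joint torques, N m; "position": TCP position; "ee_rot": TCP orientation; "ft_force": force on the tool from outside, world axes, zero at the start; "moment": the same for the moment, N m; "gripper_width": opening from 0.0 (shut) to 1.0 (fully open); "grip_force": force on a finger pad.
Only numpy, scipy, OpenCV 4.12 (cv2) and the standard library are available. Lean on these libraries where they do the work, as an engineer would, in place of code of your own. Each camera call takes 0.05 s, during which the arm holds its last target. There are 200 camera calls.

## Task

Swing the hook arm of the stand out to its stop, so that it points to the front of the bench. Then hang the tote that holds the two wooden wheels on the hook by the middle of its dowel handle, keeping the wheels in it, and let it hang free. Leave the tote of wooden cubes and the tape measure near the stand where they are.

Things in the scene. Friction and masses are not known exactly. Their poses are not given: they have to be found in the camera images.
- hook_stand: Steel swing-arm stand fixed to the bench: 100 x 100 x 8 mm base plate, post 20 mm in diameter, hub 30 mm in diameter on top up to 213 mm. Origin on the bench at the post axis, which is the arm's vertical swing axis; z up. When swung out to its stop the arm points along this body's -x.
- hook_arm (a joint): Swing of the hook arm about the vertical post axis, rad, growing counter-clockwise seen from above. 1.05 = out at its stop (arm along the stand's -x); 0 = folded, 1.05 rad clockwise from there. Stays where it is left (friction 0.2 N m). The arm is a level round steel bar, 10 mm thick, its axis 191 mm above the bench as far as 85 mm from the post axis, then dipping to the seat.
- hook_seat (a point): Where the axis of a hung 14 mm dowel lies, above the middle of the hook's seat: 105 mm from the post axis, 197 mm above the bench. Its x axis lies along the arm toward the post, z up; it swings with the arm. The seat is a flat dip 95 to 115 mm from the post axis, bar axis 185 mm high; beyond it the bar turns up into a tip, ending 135 mm out and 218 mm above the bench.
- wheel_tote: Loose open plywood tote, 95 (its x) x 150 (y) x 140 mm high, 0.28 kg empty, holding two plain wooden wheels. Origin: centre of its underside, z up. Side walls 5 mm thick, 45 mm high; floor 6 mm; 8 mm end panels rise to 140 mm at y = +-71 mm. A round 14 mm dowel handle joins them along y, axis 125 mm above the underside; 134 mm of it is free, with 73 mm open below to the wall tops.
- wheel_tote_dowel (a point): Middle of the dowel handle of the tote with the wheels, on the dowel's axis (axes as the tote's: y along the dowel, z up). Hung here the tote hangs level. Gripping the dowel across its 14 mm some 35 mm to one side of this point leaves room for the hook.
- wheel_a: Plain wooden wheel, 36 mm in diameter, 14 mm thick, loose, lying flat on the floor of the tote. Origin: centre of its underside.
- wheel_b: The second plain wooden wheel, same as the first, lying in the same tote. Origin: centre of its underside.
- block_tote: Loose open plywood tote, 95 (its x) x 150 (y) x 140 mm high, 0.28 kg empty, a bystander holding two wooden cubes. Origin: centre of its underside, z up. Side walls 5 mm thick, 45 mm high; floor 6 mm; 8 mm end panels rise to 140 mm at y = +-71 mm. A round 14 mm dowel handle joins them along y, axis 125 mm above the underside; 134 mm of it is free, with 73 mm open below to the wall tops.
- block_a: Wooden cube, 45 mm, loose in the other tote. Origin: centre of its underside.
- block_b: Second wooden cube, 45 mm, loose in the other tote. Origin: centre of its underside.
- tape_measure: Yellow tape measure, 38 x 75 x 62 mm, loose on the bench between the stand and the bins (another lies far off by the vice), a bystander. Origin: centre of its underside.
Things that resemble listed ones, but are neither listed nor needed, are in the scene too. What is shaped like the wheel_tote but pink is not meant.

How it is judged:
By the outcome, as a careful person would: the job done as asked, in the order asked, and still so for the second after the job is handed in, with the robot touching nothing.
It also fails if it takes over 67 s, if anything falls off the work surface, if the arm or the gripper's body presses on something with over 40 N, if the wrist force passes 120 N, or if a joint passes its speed limit or range.

## Working session

There is one attempt and no reset: what is moved stays moved. The work goes in short steps, Python scripts to look and compute and a shell command to move; the robot and the scene stay as the last step left them, time stands still between calls to the robot, and variables do not carry over. Pictures are saved under pics/ and viewed, at most 11 in all, crops included, and the job is handed in when it is done.

```bash
mkdir -p pics
cat > h.py <<'E'
from bench import *
import numpy as np, cv2
def K(s):
    f=210/np.tan(np.radians(s["fovy"])/2); return f
def ray(s,uv):
    f=K(s); d=np.array([(uv[0]-s["cx"])/f,(uv[1]-s["cy"])/f]); u=d.copy()
    for _ in range(30): u=d/(1+s["k1"]*(u@u))
    P=np.array(s["pose"]); v=P[:3,:3]@np.array([u[0],u[1],1]); return P[:3,3],v/np.linalg.norm(v)
def onz(s,uv,z):
    o,v=ray(s,uv); return o+v*(z-o[2])/v[2]
def proj(s,p):
    P=np.array(s["pose"]); c=P[:3,:3].T@(np.array(p)-P[:3,3]); u=c[:2]/c[2]; u=u*(1+s["k1"]*(u@u)); return u*K(s)+[s["cx"],s["cy"]]
def tri(s1,a,s2,b):
    o1,v1=ray(s1,a);o2,v2=ray(s2,b)
    t=np.linalg.lstsq(np.c_[v1,-v2],o2-o1,rcond=None)[0]
    p,q=o1+t[0]*v1,o2+t[1]*v2; return (p+q)/2,np.linalg.norm(p-q)
E
python3 - <<'E'
from h import *
np.set_printoptions(precision=3,suppress=True)
for n in("scene","top"):
    s=snapshot(n); cv2.imwrite(f"pics/{n}0.png",s["image"][:,:,::-1]); print(n,s["fovy"],s["cx"],s["cy"],s["k1"],np.array(s["pose"]))
    for l in("hook_stand","hook_arm","hook_seat","wheel_tote","wheel_tote_dowel","wheel_a","block_a","tape_measure"):
        for r in trace(n,l)[:4]:
            ys,xs=np.nonzero(r["region"]); print(l,round(r["score"],2),np.round(r["xy"]),xs.min(),xs.max(),ys.min(),ys.max())
print(get_state())
E
```

```text
scene 49.78865636949281 275.3933037721488 206.16993864809862 -0.06973457993416281 [[ 0.494 -0.645  0.583 -0.21 ]
 [-0.869 -0.357  0.342 -0.327]
 [-0.012 -0.676 -0.737  1.182]
 [ 0.     0.     0.     1.   ]]
hook_stand 0.78 [401. 264.] 370 413 227 284
hook_arm 0.58 [400. 235.] 369 413 226 247
hook_seat 0.66 [398. 235.] 370 413 226 247
hook_seat 0.22 [227. 227.] 203 257 199 250
wheel_tote 0.73 [160. 207.] 136 188 174 233
wheel_tote 0.68 [229. 225.] 203 255 200 251
wheel_tote 0.32 [400. 261.] 370 414 227 285
wheel_tote_dowel 0.77 [161. 207.] 137 189 174 233
wheel_tote_dowel 0.59 [227. 225.] 203 255 199 251
wheel_tote_dowel 0.54 [320. 215.] 311 333 206 228
wheel_a 0.57 [239. 231.] 238 244 228 236
wheel_a 0.47 [220. 233.] 218 226 230 236
wheel_a 0.28 [228. 224.] 203 256 199 250
block_a 0.78 [274. 257.] 264 282 247 269
block_a 0.75 [290. 269.] 284 297 257 277
tape_measure 0.82 [322. 219.] 311 333 206 228
top 55.664638908889465 275.8746196219882 210.49475900936017 -0.06061212350420603 [[-0.02  -0.996  0.082  0.509]
 [-1.     0.02  -0.002  0.155]
 [-0.    -0.082 -0.997  1.353]
 [ 0.     0.  
[... 327 characters left out ...]
4
wheel_tote_dowel 0.62 [160. 248.] 141 182 223 273
wheel_a 0.38 [243. 229.] 241 251 225 230
block_a 0.66 [293. 241.] 285 298 237 250
tape_measure 0.54 [307. 177.] 297 318 168 182
{'time': 0.9, 'joints': array([75.264, 20.223, 93.587,  0.003, 66.188, -0.136]), 'dq': array([-0.167,  0.062,  0.023, -0.058,  0.046, -0.05 ]), 'joint_efforts': array([ -0.   , -60.517, -34.243,  -0.   ,   0.001,   0.   ]), 'position': array([0.158, 0.605, 0.231]), 'ee_rot': array([[-0.968,  0.252, -0.   ],
       [ 0.252,  0.968,  0.   ],
       [ 0.   ,  0.   , -1.   ]]), 'ft_force': array([ 0.412, -0.392, -0.301]), 'moment': array([-0.037,  0.017,  0.035]), 'grip_force': 0.0, 'gripper_width': 0.9986853033119049}
```

View pics/scene0.png

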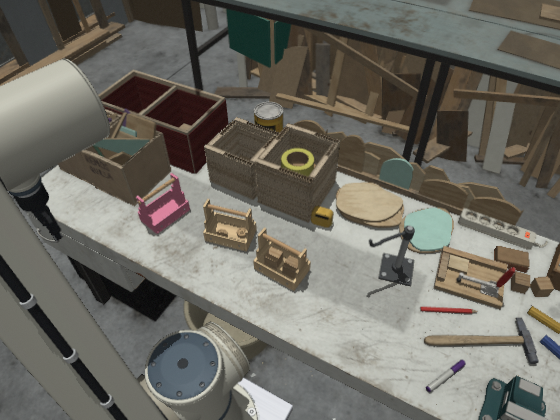

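View pics/top0.png

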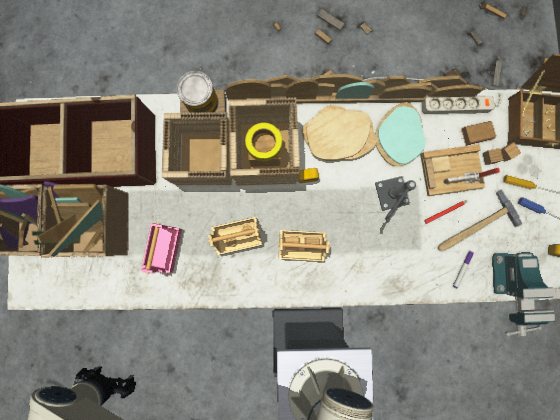

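The scene view shows the wheel tote at about (229,227), the block tote at (281,260), the stand at (400,255) and the tape at (322,217). In the top view they are at (236,236), (303,245), (395,192) and (309,175). I'll zoom in next.

Run:
```python
from h import *
a=cv2.imread("pics/scene0.png");b=cv2.imread("pics/top0.png")
c=lambda im,x,y:cv2.resize(im[y:y+75,x:x+100],(400,300),interpolation=cv2.INTER_CUBIC)
cv2.imwrite("pics/crop0.png",np.vstack([np.hstack([c(a,180,190),c(a,345,220)]),np.hstack([c(b,187,200),c(b,340,165)])]))
```

```text
(no output)
```

View pics/crop0.png

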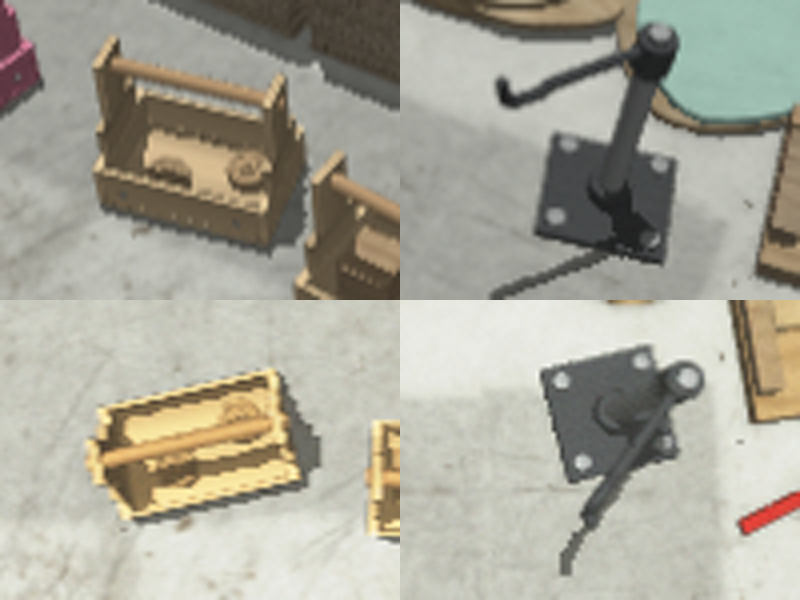

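Run:
```python
from h import *
np.set_printoptions(precision=4,suppress=True)
S=snapshot("scene");T=snapshot("top")
g=lambda x,y,ox,oy,px,py:np.array([(x-px+.5)/4-.5+ox,(y-py+.5)/4-.5+oy])
sa=lambda x,y:g(x,y,180,190,0,0); sb=lambda x,y:g(x,y,345,220,400,0)
ta=lambda x,y:g(x,y,187,200,0,300); tb=lambda x,y:g(x,y,340,165,400,300)
for n,p,q in(("dowL",sa(113,65),ta(106,460)),("dowR",sa(266,98),ta(272,424)),("hub",sb(660,35),tb(688,378)),("tip",sb(504,85),tb(566,570)),("tip2",sb(504,85),tb(590,522)),("seat",sb(512,101),tb(566,570))):
    print(n,*tri(S,p,T,q))
A=[onz(S,sb(*c),.008) for c in((553,133),(677,160),(663,262),(536,232))]
B=[onz(T,tb(*c),.008) for c in((543,370),(650,347),(678,455),(570,480))]
print(np.array(A),np.mean(A,0));print(np.array(B),np.mean(B,0))
for R in(A,B): 
    for i in range(4):
        d=R[(i+1)%4]-R[i]; print(np.hypot(*d[:2]),np.degrees(np.arctan2(d[1],d[0])))
print(onz(S,sb(660,35),.213),onz(T,tb(688,378),.213),onz(T,tb(566,570),.218),onz(T,tb(590,522),.191))
print(onz(S,sb(504,85),.218))
print("tape",onz(T,(309,175),.06),"block dowel",onz(T,(279,245),.125),onz(T,(327,246),.125))
```

```text
dowL [0.5222 0.3492 0.127 ] 0.003821603203737313
dowR [0.5472 0.2207 0.1334] 0.004085220378251071
hub [ 0.6722 -0.246   0.205 ] 0.0019774722432153295
tip [ 0.5411 -0.1574  0.2358] 0.03248543653068781
tip2 [ 0.5681 -0.167   0.2154] 0.0004962826559649362
seat [ 0.5423 -0.1631  0.2206] 0.036012030946299435
[[ 0.7085 -0.1858  0.008 ]
 [ 0.731  -0.2822  0.008 ]
 [ 0.6338 -0.303   0.008 ]
 [ 0.6127 -0.208   0.008 ]] [ 0.6715 -0.2448  0.008 ]
[[ 0.71   -0.1904  0.008 ]
 [ 0.7283 -0.2841  0.008 ]
 [ 0.6346 -0.3039  0.008 ]
 [ 0.615  -0.2097  0.008 ]] [ 0.6719 -0.247   0.008 ]
0.0990215270782769 -76.8273815068054
0.09946528473425341 -167.92069042978227
0.0972924260954602 102.5291462439392
0.09835467125987689 13.077880194902423
0.095452629284118 -78.91724751402617
0.0957923496605778 -168.09109779934255
0.09620518722933347 101.7527277266071
0.09690940155958423 11.458307254196662
[ 0.6642 -0.2459  0.213 ] [ 0.6716 -0.2442  0.213 ] [ 0.5338 -0.1473  0.218 ] [ 0.5693 -0.1737  0.191 ]
[ 0.5662 -0.1676  0.218 ]
tape [0.7299 0.0413 0.06  ] block dowel [0.5029 0.1451 0.125 ] [ 0.4968 -0.0026  0.125 ]
```

Triangulating gives:
- **Hub:** (0.671, -0.246)
- **Hook tip:** (0.568, -0.168, 0.216). The arm points at about 143°, and its stop is at about 192°.
- **Wheel tote dowel:** midpoint (0.535, 0.285), direction about -79°

The thin end below the arm in the top view is only its shadow. I'll shut the gripper and go to the arm.

```bash
python3 -m crank '[[-0.3,-0.3,-0.075,0,0,0.3],[-0.6,-0.6,-0.075,0,0,0.5],[-0.815,-0.783,-0.075,0,0,0.701],[-0.815,-0.783,-0.075,0,0,0.701],[-0.815,-0.783,-0.075,0,0,0.701],[-0.815,-0.783,-0.075,0,0,0.701],[-0.815,-0.783,-0.075,0,0,0.701],[-0.815,-0.783,-0.075,0,0,0.701],[-0.815,-0.783,-0.075,0,0,0.701],[-0.815,-0.783,-0.075,0,0,0.701],[-0.815,-0.783,-0.075,0,0,0.701],[-0.815,-0.783,-0.075,0,0,0.701],[-0.815,-0.783,-0.075,0,0,0.701],[-0.815,-0.783,-0.075,0,0,0.701],[-0.815,-0.783,-0.075,0,0,0.701],[-0.815,-0.783,-0.075,0,0,0.701]]' -1
```

```text
time: 2.33
position: [0.3935, 0.2205, 0.2612]
ee_rot: [[-0.215, 0.977, -0.0], [0.977, 0.215, 0.0], [0.0, -0.0, -1.0]]
ft_force: [-0.5, -0.2, 1.0]
gripper_width: 0.002
grip_force: 0.0
```

```bash
python3 -m crank '[[-0.3,0.12,0,0,0,0],[-0.6,0.24,0,0,0,0],[-0.98,0.373,0,0,0,0],[-0.98,0.373,0,0,0,0],[-0.98,0.373,0,0,0,0],[-0.98,0.373,0,0,0,0],[-0.98,0.373,0,0,0,0],[-0.98,0.373,0,0,0,0],[-0.98,0.373,0,0,0,0],[-0.98,0.373,0,0,0,0],[-0.98,0.373,0,0,0,0],[-0.98,0.373,0,0,0,0],[-0.98,0.373,0.1,0,0,0],[-0.98,0.373,0.2,0,0,0],[-0.98,0.373,0.228,0,0,0],[-0.98,0.373,0.228,0,0,0],[-0.98,0.373,0.228,0,0,0]]'
```

```text
time: 3.75
position: [0.6234, -0.1303, 0.1708]
ee_rot: [[-0.215, 0.977, -0.001], [0.977, 0.215, 0.0], [0.0, -0.001, -1.0]]
ft_force: [0.3, -0.4, 0.8]
gripper_width: -0.001
grip_force: 0.0
```

```bash
python3 -m crank '[[-0.04,-0.015,0,0,0,0],[-0.08,-0.03,0,0,0,0],[-0.11,-0.05,0,0,0,0],[-0.13,-0.07,0,0,0,0],[-0.15,-0.085,0,0,0,0],[-0.174,-0.103,0,0,0,0],[-0.19,-0.11,0,0,0,0],[-0.21,-0.12,0,0,0,0],[-0.23,-0.13,0,0,0,0],[-0.245,-0.14,0,0,0,0],[-0.255,-0.146,0,0,0,0],[-0.255,-0.146,0,0,0,0],[-0.255,-0.146,0,0,0,0]]'
python3 - <<'E'
from h import *
a=snapshot("scene")["image"];b=snapshot("top")["image"]
c=lambda im,x,y:cv2.resize(im[y:y+75,x:x+100],(400,300),interpolation=cv2.INTER_CUBIC)
cv2.imwrite("pics/crop1.png",np.hstack([c(a,345,220),c(b,340,165)])[:,:,::-1])
E
```

```text
time: 4.83
position: [0.5876, -0.2442, 0.1697]
ee_rot: [[-0.213, 0.977, -0.001], [0.977, 0.213, -0.0], [-0.0, -0.001, -1.0]]
ft_force: [-0.4, -0.6, 0.1]
gripper_width: 0.004
grip_force: 0.0
```

View pics/crop1.png

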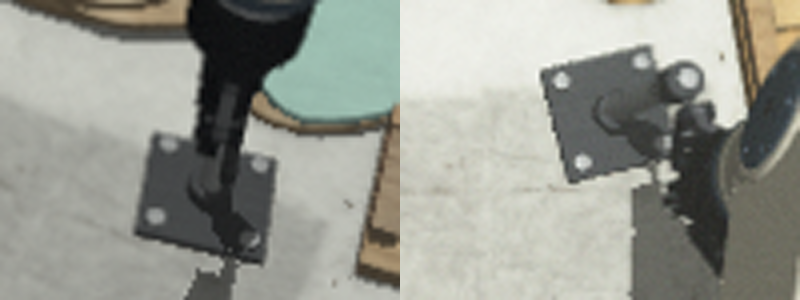

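The gripper hides the hook arm in both views, and no stop force shows yet. I'll push on in small steps and watch the force.

```bash
python3 -m crank '[[-0.005,0,0,0,0,0],[-0.01,0,0,0,0,0],[-0.01,0,0,0,0,0]]'; python3 -m crank '[[-0.005,0,0,0,0,0],[-0.01,0,0,0,0,0],[-0.01,0,0,0,0,0]]'
```

```text
time: 5.18
position: [0.5887, -0.2475, 0.1699]
ee_rot: [[-0.213, 0.977, -0.001], [0.977, 0.213, 0.0], [0.001, -0.001, -1.0]]
ft_force: [-0.9, 0.7, 0.9]
gripper_width: 0.002
grip_force: 0.8
time: 5.43
position: [0.589, -0.2496, 0.1698]
ee_rot: [[-0.213, 0.977, -0.002], [0.977, 0.213, 0.004], [0.004, -0.001, -1.0]]
ft_force: [-3.5, 11.3, 3.8]
gripper_width: 0.001
grip_force: 5.8
```

```bash
python3 -m crank '[[0.02,0,0,0,0,0],[0.06,0,0,0,0,0],[0.12,0,0,0,0,0],[0.14,0,-0.1,0,0,0],[0.2,0,-0.2,0,0,0],[0.3,-0.05,-0.28,0,0,0],[0.4,-0.1,-0.28,0,0,0],[0.5,-0.15,-0.28,0,0,0],[0.6,-0.18,-0.28,0,0,0],[0.7,-0.18,-0.28,0,0,0],[0.8,-0.18,-0.28,0,0,0],[0.9,-0.18,-0.28,0,0,0],[0.98,-0.18,-0.28,0,0,0],[0.98,-0.18,-0.28,0,0,0],[0.98,-0.18,-0.28,0,0,0]]' 1
python3 - <<'E'
from h import *
a=snapshot("scene")["image"];b=snapshot("top")["image"]
c=lambda im,x,y:cv2.resize(im[y:y+75,x:x+100],(400,300),interpolation=cv2.INTER_CUBIC)
cv2.imwrite("pics/crop2.png",np.hstack([c(a,345,220),c(b,340,165)])[:,:,::-1])
E
```

```text
time: 6.68
position: [0.435, 0.1186, 0.2823]
ee_rot: [[-0.218, 0.976, 0.001], [0.976, 0.218, 0.0], [0.0, 0.001, -1.0]]
ft_force: [0.6, 0.1, -0.4]
gripper_width: 1.002
grip_force: 0.0
```

View pics/crop2.png

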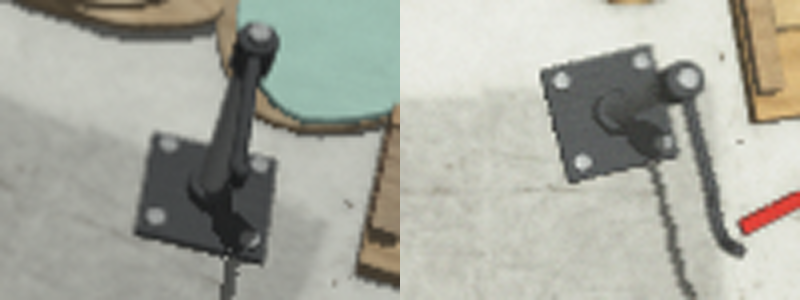

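The arm is now out: the tip is at about (405,263) in the scene view and (425,227) in the top view. Next I check the tip position and refine the tote pose.

Run:
```python
from h import *
np.set_printoptions(precision=4,suppress=True)
S=snapshot("scene");T=snapshot("top")
g=lambda x,y,ox,oy:np.array([(x+.5)/4-.5+ox,(y+.5)/4-.5+oy])
tip=tri(S,g(240,176,345,220),T,g(340,250,340,165)); print("tip",*tip)
h=np.array([.6715,-.2455]); print("arm yaw",np.degrees(np.arctan2(*(tip[0][:2]-h)[::-1])))
# arm bar mid in top view, straight part
for q in((294,140),(302,170),(310,200)):
    p=onz(T,g(*q,340,165),.191); print(p,np.degrees(np.arctan2(*(p[:2]-h)[::-1])))
cs=[("scene",S,180,190),("top",T,187,200)]
out=[]
for n,s,ox,oy in cs:
    out.append(cv2.resize(s["image"][oy:oy+75,ox:ox+100],(400,300),interpolation=cv2.INTER_CUBIC)[:,:,::-1].copy())
for z in(.125,):
  m=np.array([.535,.285]); th=np.radians(-79); d=np.array([np.cos(th),np.sin(th)])
  for im,(n,s,ox,oy) in zip(out,cs):
    for t in(-.067,0,.067):
        u=proj(s,[*(m+t*d),z]); u=(u-[ox,oy]+.5)*4-.5; cv2.circle(im,tuple(np.int32(u)),3,(0,0,255),-1)
    e=np.array([-d[1],d[0]])
    for a,b in((1,1),(1,-1),(-1,1),(-1,-1)):
        u=proj(s,[*(m+a*.075*d+b*.0475*e),.045]); u=(u-[ox,oy]+.5)*4-.5; cv2.circle(im,tuple(np.int32(u)),3,(255,0,0),-1)
cv2.imwrite("pics/crop3.png",np.hstack(out))
```

```text
tip [ 0.5446 -0.2744  0.2125] 0.004238930360329913
arm yaw -167.16515640291846
[ 0.6284 -0.254   0.191 ] -168.79974509190646
[ 0.606  -0.2589  0.191 ] -168.40384529870647
[ 0.5837 -0.2639  0.191 ] -168.19801057654655
```

View pics/crop3.png

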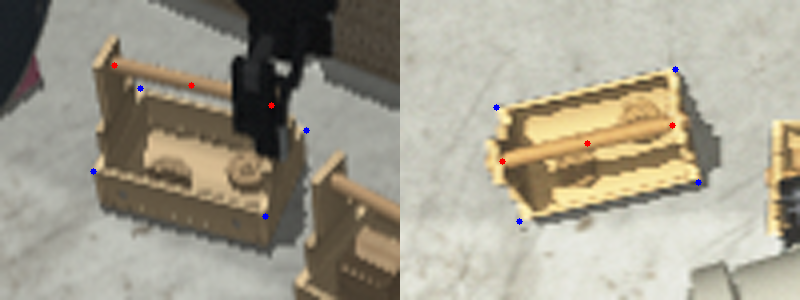

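```bash
python3 -m crank '[[0.1,0.08,0,0,0,0.01],[0.2,0.16,0,0,0,0.017],[0.3,0.24,0,0,0,0.017],[0.4,0.3,0,0,0,0.017],[0.433,0.335,0,0,0,0.017],[0.433,0.335,0,0,0,0.017],[0.433,0.335,0.08,0,0,0.017],[0.433,0.335,0.16,0,0,0.017],[0.433,0.335,0.24,0,0,0.017],[0.433,0.335,0.3,0,0,0.017],[0.433,0.335,0.36,0,0,0.017],[0.433,0.335,0.41,0,0,0.017],[0.433,0.335,0.443,0,0,0.017],[0.433,0.335,0.443,0,0,0.017],[0.433,0.335,0.443,0,0,0.017]]' 1
python3 - <<'E'
from h import *
a=snapshot("scene")["image"];b=snapshot("top")["image"]
c=lambda im,x,y:cv2.resize(im[y:y+75,x:x+100],(400,300),interpolation=cv2.INTER_CUBIC)
cv2.imwrite("pics/crop4.png",np.hstack([c(a,180,170),c(b,187,200)])[:,:,::-1])
E
```

```text
time: 8.13
position: [0.5302, 0.3128, 0.1047]
ee_rot: [[-0.186, 0.983, -0.001], [0.983, 0.186, -0.001], [-0.0, -0.001, -1.0]]
ft_force: [0.7, 0.9, 0.4]
gripper_width: 1.0
grip_force: 0.0
```

View pics/crop4.png

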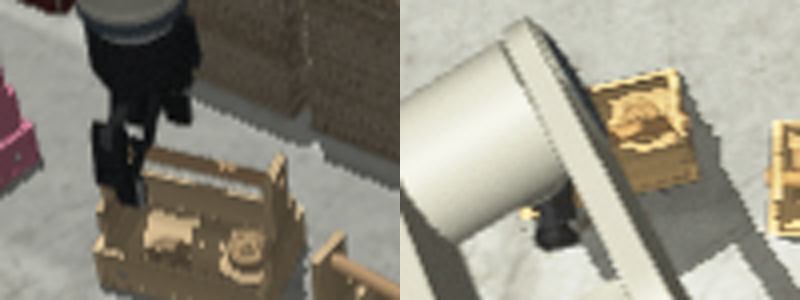

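In the scene view the fingers straddle the dowel near its left end, at about (212,210). I'll close on it and lift.

```bash
python3 -m crank '[[0,0,0,0,0,0],[0,0,0,0,0,0],[0,0,0,0,0,0],[0,0,0,0,0,0],[0,0,0,0,0,0],[0,0,0,0,0,0],[0,0,0,0,0,0],[0,0,0,0,0,0]]' -1 90 && python3 -m crank '[[0,0,-0.01,0,0,0],[0,0,-0.03,0,0,0],[0,0,-0.06,0,0,0],[0,0,-0.1,0,0,0],[0,0,-0.14,0,0,0],[0,0,-0.19,0,0,0],[0,0,-0.24,0,0,0],[0,0,-0.3,0,0,0],[0,0,-0.36,0,0,0],[0,0,-0.41,0,0,0],[0,0,-0.45,0,0,0],[0,0,-0.48,0,0,0],[0,0,-0.49,0,0,0],[0,0,-0.49,0,0,0]]'
```

```text
time: 8.9
position: [0.5302, 0.3141, 0.1051]
ee_rot: [[-0.187, 0.982, 0.001], [0.982, 0.187, 0.0], [0.0, 0.001, -1.0]]
ft_force: [2.4, 1.0, 2.3]
gripper_width: 0.131
grip_force: 87.6
time: 10.07
position: [0.5301, 0.3141, 0.3022]
ee_rot: [[-0.187, 0.982, 0.002], [0.982, 0.187, 0.001], [0.001, 0.002, -1.0]]
ft_force: [0.2, -0.6, -3.9]
gripper_width: 0.137
grip_force: 87.9
```

```bash
python3 -m crank '[[-0.005,-0.002,0,0,0,0],[-0.02,-0.008,0,0,0,0],[-0.044,-0.017,0,0,0,0],[-0.076,-0.028,0,0,0,0],[-0.116,-0.043,0,0,0,0],[-0.16,-0.06,0,0,0,0],[-0.21,-0.079,0,0,0,0],[-0.26,-0.097,0,0,0,0],[-0.31,-0.116,0,0,0,0],[-0.36,-0.135,0,0,0,0],[-0.41,-0.154,0,0,0,0],[-0.46,-0.172,0,0,0,0],[-0.51,-0.191,0,0,0,0],[-0.555,-0.208,0,0,0,0],[-0.595,-0.223,0,0,0,0],[-0.63,-0.236,0,0,0,0],[-0.657,-0.246,0,0,0,0],[-0.675,-0.253,0,0,0,0],[-0.685,-0.257,0,0,0,0],[-0.688,-0.258,0,0,0,0]]' && python3 -m crank '[[-0.005,-0.002,0,0,0,0],[-0.02,-0.008,0,0,0,0],[-0.044,-0.017,0,0,0,0],[-0.076,-0.028,0,0,0,-0.002],[-0.116,-0.043,0,0,0,-0.003],[-0.16,-0.06,0,0,0,-0.004],[-0.21,-0.079,0,0,0,-0.005],[-0.26,-0.097,0,0,0,-0.006],[-0.31,-0.116,0,0,0,-0.007],[-0.36,-0.135,0,0,0,-0.008],[-0.41,-0.154,0,0,0,-0.009],[-0.46,-0.172,0,0,0,-0.01],[-0.51,-0.191,0,0,0,-0.011],[-0.555,-0.208,0,0,0,-0.012],[-0.595,-0.223,0,0,0,-0.013],[-0.63,-0.236,0,0,0,-0.014],[-0.657,-0.246,0,0,0,-0.014],[-0.675,-0.253,0,0,0,-0.014],[-0.685,-0.257,0,0,0,-0.014],[-0.688,-0.258,0,0,0,-0.014]]' && python3 -m crank '[[0,0,0,0,0,0],[0,0,0.02,0,0,0],[0,0,0.05,0,0,0],[0,0,0.08,0,0,0],[0,0,0.12,0,0,0],[0,0,0.15,0,0,0],[0,0,0.17,0,0,0],[0,0,0.17,0,0,0],[0,0,0.17,0,0,0]]'
python3 - <<'E'
from h import *
a=snapshot("scene")["image"];b=snapshot("top")["image"]
c=lambda im,x,y:cv2.resize(im[y:y+105,x:x+140],(400,300),interpolation=cv2.INTER_CUBIC)
cv2.imwrite("pics/crop5.png",np.hstack([c(a,310,190),c(b,340,165)])[:,:,::-1])
E
```

```text
time: 11.73
position: [0.4797, 0.0235, 0.3009]
ee_rot: [[-0.186, 0.983, 0.0], [0.983, 0.186, 0.0], [0.0, 0.0, -1.0]]
ft_force: [0.1, -0.1, -3.5]
gripper_width: 0.132
grip_force: 87.9
time: 13.4
position: [0.4299, -0.2658, 0.3008]
ee_rot: [[-0.208, 0.978, -0.0], [0.978, 0.208, 0.0], [0.0, -0.0, -1.0]]
ft_force: [-0.3, 0.0, -4.1]
gripper_width: 0.13
grip_force: 87.9
time: 14.15
position: [0.43, -0.265, 0.2326]
ee_rot: [[-0.209, 0.978, -0.001], [0.978, 0.209, 0.0], [0.001, -0.001, -1.0]]
ft_force: [0.3, 0.3, -3.3]
gripper_width: 0.132
grip_force: 87.9
```

View pics/crop5.png

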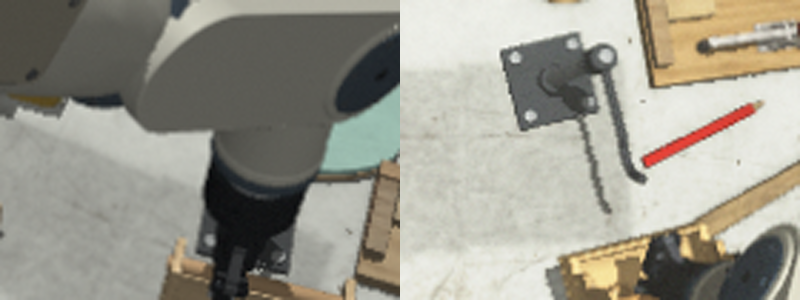

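The scene crop cuts the tote off at the bottom. In the top view the arm is still out and the tote's left edge shows. I'll take a better crop with the predicted points drawn on it.

Run:
```python
from h import *
out=[]
R=get_state();r=R["ee_rot"];g=R["position"]+.019*r[:,2]*-1
d=-r[:,0]; e=r[:,1]; m=g+.031*d; print(m)
for n in("scene","top"):
    s=snapshot(n); c=proj(s,m-[0,0,.05]); ox,oy=np.int32(c-[50,38])
    im=cv2.resize(s["image"][oy:oy+75,ox:ox+100],None,fx=4,fy=4,interpolation=cv2.INTER_CUBIC)[:,:,::-1].copy()
    P=[m+t*d for t in(-.067,0,.067)]+[m+a*.075*d+b*.0475*e-[0,0,.08] for a in(1,-1) for b in(1,-1)]+[m+a*.075*d+[0,0,.015] for a in(1,-1)]
    for i,p in enumerate(P):
        u=(proj(s,p)-[ox,oy]+.5)*4-.5; cv2.circle(im,tuple(np.int32(u)),3,(0,0,255) if i<3 else(255,0,0),-1)
    out.append(im)
h=min(o.shape[0] for o in out); cv2.imwrite("pics/crop6.png",np.hstack([o[:h] for o in out]))
```

```text
[ 0.43705815 -0.29581051  0.25261158]
```

View pics/crop6.png

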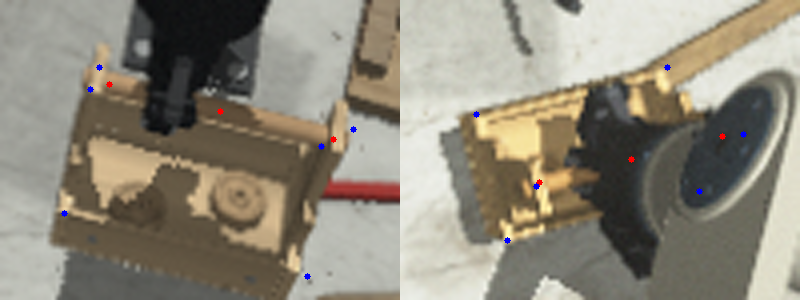

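The tote hangs level with both wheels in it, and the predicted dowel matches the image to about 3 mm (scene dowel ends at zoomed (107,76) and (330,132)). I'll lower to insertion height and thread the tote over the hook tip along the arm.

```bash
python3 -m crank '[[0,0,0.01,0,0,0],[0,0,0.025,0,0,0],[0,0,0.031,0,0,0],[0,0.01,0.031,0,0,0],[0,0.03,0.031,0,0,0],[0,0.055,0.031,0,0,0],[0,0.08,0.031,0,0,0],[0,0.11,0.031,0,0,0],[0,0.14,0.031,0,0,0],[0,0.17,0.031,0,0,0],[0,0.2,0.031,0,0,0],[0,0.23,0.031,0,0,0],[0,0.26,0.031,0,0,0],[0,0.285,0.031,0,0,0],[0,0.31,0.031,0,0,0],[0,0.325,0.031,0,0,0],[0,0.334,0.031,0,0,0],[0,0.337,0.031,0,0,0],[0,0.337,0.031,0,0,0],[0,0.337,0.031,0,0,0]]'
python3 - <<'E'
from h import *
out=[]
R=get_state();print(R["position"],R["ft_force"]);r=R["ee_rot"];g=R["position"]-.020*r[:,2]
m=g-.031*r[:,0]; print(m)
for n in("scene","top"):
    s=snapshot(n); c=proj(s,m); ox,oy=np.int32(c-[50,38])
    im=cv2.resize(s["image"][oy:oy+75,ox:ox+100],None,fx=4,fy=4,interpolation=cv2.INTER_CUBIC)[:,:,::-1].copy()
    for p,col in((m,(0,0,255)),([.5688,-.2673,.197],(255,0,0)),([.5395,-.2736,.218],(0,255,0))):
        u=(proj(s,p)-[ox,oy]+.5)*4-.5; cv2.circle(im,tuple(np.int32(u)),2,col,-1)
    out.append(im)
cv2.imwrite("pics/crop7.png",np.hstack(out))
E
```

```text
time: 16.02
position: [0.5615, -0.2373, 0.2204]
ee_rot: [[-0.209, 0.978, -0.001], [0.978, 0.209, 0.0], [0.0, -0.0, -1.0]]
ft_force: [-0.2, -0.1, -3.4]
gripper_width: 0.133
grip_force: 88.0
[ 0.56146644 -0.237318    0.22040853] [-0.22416716 -0.14914759 -3.40033124]
[ 0.56794113 -0.26763788  0.24040311]
```

View pics/crop7.png

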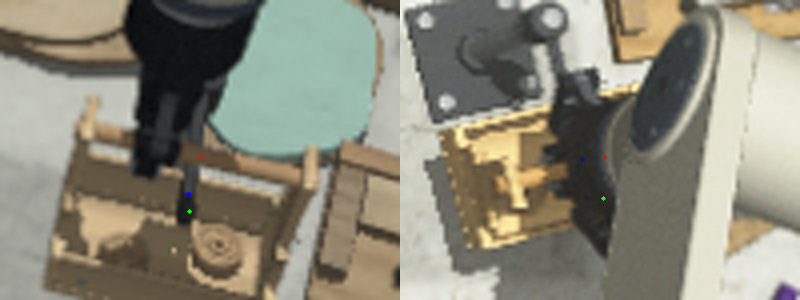

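The hook passes under the dowel near its middle: the tip shows at zoomed (188,210) and the dowel middle at (200,152). There is no contact force. Lowering onto the seat now.

```bash
python3 -m crank '[[0,0,0.01,0,0,0],[0,0,0.03,0,0,0],[0,0,0.05,0,0,0],[0,0,0.07,0,0,0],[0,0,0.085,0,0,0],[0,0,0.095,0,0,0],[0,0,0.1,0,0,0],[0,0,0.1,0,0,0]]'; python3 -m crank '[[0,0,0.003,0,0,0],[0,0,0.006,0,0,0],[0,0,0.006,0,0,0]]'
```

```text
time: 16.78
position: [0.5616, -0.2372, 0.1798]
ee_rot: [[-0.209, 0.978, -0.001], [0.978, 0.209, 0.0], [0.001, -0.001, -1.0]]
ft_force: [0.3, 1.1, -2.8]
gripper_width: 0.134
grip_force: 88.0
time: 17.03
position: [0.562, -0.2373, 0.1782]
ee_rot: [[-0.209, 0.978, 0.0], [0.978, 0.209, -0.0], [-0.0, 0.0, -1.0]]
ft_force: [-0.2, 0.5, -3.2]
gripper_width: 0.134
grip_force: 88.0
```

```bash
python3 -m crank '[[0,0,0.003,0,0,0],[0,0,0.004,0,0,0],[0,0,0.004,0,0,0]]'; python3 -m crank '[[0,0,0.002,0,0,0],[0,0,0.003,0,0,0],[0,0,0.003,0,0,0]]'
```

```text
time: 17.28
position: [0.5621, -0.2373, 0.1767]
ee_rot: [[-0.209, 0.978, 0.001], [0.978, 0.209, -0.0], [-0.0, 0.0, -1.0]]
ft_force: [-0.1, -0.8, -1.6]
gripper_width: 0.129
grip_force: 88.1
time: 17.53
position: [0.5622, -0.2373, 0.1758]
ee_rot: [[-0.209, 0.978, 0.001], [0.978, 0.209, -0.0], [-0.0, 0.001, -1.0]]
ft_force: [-1.6, 1.5, 3.7]
gripper_width: 0.132
grip_force: 88.7
```

The load has passed to the hook: the vertical force went from -3.4 to +3.7 N. I'll release gently.

```bash
python3 -m crank '[[0,0,0,0,0,0],[0,0,0,0,0,0],[0,0,0,0,0,0]]' -1 20; python3 -m crank '[[0,0,0,0,0,0],[0,0,0,0,0,0],[0,0,0,0,0,0],[0,0,0,0,0,0],[0,0,0,0,0,0],[0,0,0,0,0,0]]' -0.3;  python3 -m crank '[[0,0,0,0,0,0],[0,0,0,0,0,0],[0,0,0,0,0,0],[0,0,-0.02,0,0,0],[0,0,-0.05,0,0,0],[0,0,-0.1,0,0,0],[0,0,-0.15,0,0,0],[0,0,-0.2,0,0,0],[0,0,-0.28,0,0,0],[0,0,-0.28,0,0,0]]' 0.2; python3 -m crank '[[0.1,-0.02,0,0,0,0],[0.2,-0.08,0,0,0,0],[0.3,-0.15,0,0,0,0],[0.4,-0.2,0,0,0,0],[0.5,-0.2,0,0,0,0],[0.6,-0.2,0,0,0,0],[0.7,-0.2,0,0,0,0],[0.8,-0.2,0,0,0,0],[0.9,-0.2,0,0,0,0],[0.9,-0.2,0,0,0,0],[0.9,-0.2,0,0,0,0],[0.9,-0.2,0,0,0,0],[0.9,-0.2,0,0,0,0],[0.9,-0.2,0,0,0,0],[0.9,-0.2,0,0,0,0],[0.9,-0.2,0,0,0,0],[0.9,-0.2,0,0,0,0]]'
python3 - <<'E'
from h import *
a=snapshot("scene");b=snapshot("top")
c=lambda s,p:(lambda q:cv2.resize(s["image"][q[1]:q[1]+120,q[0]:q[0]+100],(400,480),interpolation=cv2.INTER_CUBIC))(np.int32(proj(s,p)-[50,60]))
p=[.59,-.26,.15]
cv2.imwrite("pics/crop8.png",np.hstack([c(a,p),c(b,p)])[:,:,::-1])
E
```

```text
time: 17.78
position: [0.5622, -0.2373, 0.1756]
ee_rot: [[-0.209, 0.978, 0.001], [0.978, 0.209, -0.0], [-0.0, 0.001, -1.0]]
ft_force: [-0.8, 1.6, 4.6]
gripper_width: 0.131
grip_force: 88.9
time: 18.28
position: [0.5619, -0.2373, 0.1752]
ee_rot: [[-0.209, 0.978, -0.0], [0.978, 0.209, 0.0], [0.0, -0.0, -1.0]]
ft_force: [-0.4, -0.6, 0.5]
gripper_width: 0.35
grip_force: 0.0
time: 19.12
position: [0.5646, -0.2384, 0.2949]
ee_rot: [[-0.209, 0.978, 0.009], [0.978, 0.209, -0.004], [-0.006, 0.008, -1.0]]
ft_force: [0.8, -0.3, 2.0]
gripper_width: 0.598
grip_force: 0.0
time: 20.53
position: [0.4087, 0.0974, 0.2872]
ee_rot: [[-0.207, 0.978, -0.0], [0.978, 0.207, -0.0], [-0.0, -0.0, -1.0]]
ft_force: [-0.0, -0.0, -0.7]
gripper_width: 0.599
grip_force: 0.0
```

View pics/crop8.png

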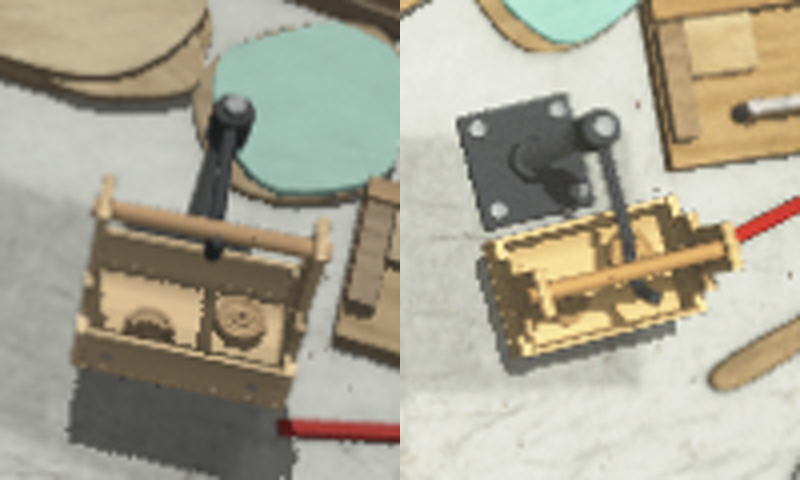

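The tote hangs level by mid-dowel (hook at zoomed (212,250) in the scene view) with both wheels in it. I'll let it settle, check that nothing is moving and the bystanders haven't shifted, then hand in.

```bash
python3 -m crank '[[0,0,0,0,0,0],[0,0,0,0,0,0],[0,0,0,0,0,0],[0,0,0,0,0,0],[0,0,0,0,0,0],[0,0,0,0,0,0],[0,0,0,0,0,0],[0,0,0,0,0,0],[0,0,0,0,0,0],[0,0,0,0,0,0],[0,0,0,0,0,0],[0,0,0,0,0,0],[0,0,0,0,0,0],[0,0,0,0,0,0],[0,0,0,0,0,0],[0,0,0,0,0,0],[0,0,0,0,0,0],[0,0,0,0,0,0],[0,0,0,0,0,0],[0,0,0,0,0,0]]' >/dev/null
python3 - <<'E'
from h import *
A=[snapshot("scene")["image"].astype(int) for _ in range(6)]
w=lambda i:i[200:340,340:460]
print([np.abs(w(i)-w(A[0])).max(2).__gt__(30).sum() for i in A[1:]])
o=cv2.imread("pics/scene0.png")[:,:,::-1].astype(int)
for n,(x0,x1,y0,y1) in dict(tape=(308,336,203,231),block=(250,312,226,290)).items(): print(n,(np.abs(A[-1]-o)[y0:y1,x0:x1].max(2)>40).sum())
for l in("block_tote","tape_measure","block_a"): print(l,[(round(r["score"],2),np.round(r["xy"])) for r in trace("scene",l)[:3]])
E
```

```text
[np.int64(1), np.int64(1), np.int64(1), np.int64(1), np.int64(1)]
tape 0
block 141
block_tote []
tape_measure [(0.97, array([319., 217.]))]
block_a [(0.82, array([293., 270.])), (0.52, array([272., 257.]))]
```

```bash
python3 -c "from bench import *; print(hand_in())"
```

```text
the job is handed in; nothing more can be done
None
```

The hook arm is swung out to its stop and the wheel tote hangs level and still on the hook by the middle of its dowel, with both wheels inside; the tape measure and block tote look undisturbed (the arm hid part of the block tote in the last check), and the job was handed in at about 22 s.

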